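# Cap the post stubs and set the weld nut

### The arm

A 6-joint arm with a two-finger parallel gripper is mounted at the origin on the work surface. World frame = base frame: x ahead of the robot, y to its left, z up, the work surface at z = 0. Lengths are in m, angles in degrees, forces in N, time in s.
With the tool pointing down it reaches from about 0.35 to 0.875 m from the base axis. Payload 4.2 kg.
Tool frame: the origin (TCP) lies at the centre of the arm's flange, where the gripper is bolted on; the fingertips stand 182 mm ahead of it and the grasp point (between the pads) lies 164 mm ahead of it (r.nose_length is the distance from the TCP to the fingertips, in m); z points along the fingers, y is the line along which they close (so a half turn about z gives the same grasp; the last joint's range is limited). The gripper opens to 87 mm and grips with 3 to 60 N. Pads are 19 mm wide; open, the fingers measure 117 mm over their backs; the gripper's body (75 mm by 190 mm) begins 51 mm behind the grasp point.
Start: joints at [83.457, 22.042, 0.453, 0, -68.411, -14.817], TCP at [0.228, 0.582, 0.405] pointing down, gripper open.
Joint ranges: [-179.83, 179.83], [-69.29, 118.12], [-61.27, 80.66], [-181.25, 117.63], [-171.15, -9.14], [-177.46, 177.46]. Speed limits (degrees/s): [159.86, 159.86, 180, 180, 180, 180].

### API

Orientations are given as a 3x3 rotation matrix whose columns are the frame's x, y, z axes.
In Python, from station import r, vision gives the robot as it stands. The module is installed in compiled form; this text tells all that it offers.
- The arm moves only by the shell command python3 -m creep 'ROWS'. ROWS is JSON, a list of rows, each a list of 7 numbers: the opening, from -1 (shut) to 1 (fully open), then the shift along the tool's x, y, z in mm, then the turn, a rotation vector about the tool's x, y, z in degrees. A call has 1 to 8 rows; each row is the pose to reach, as a shift and turn from the pose commanded when the call began, along the tool's axes at that moment; what a row does not reach only later rows make up. A row lasts 1/12 s, in which the tool goes at most 41.7 mm and 7.16 degrees, less where a joint would pass 70% of its speed; a pose out of reach is approached as far as the arm can. A call with a gripper value outside its range is refused whole. The fingers move at their own pace and stop on an object; the grip force is fixed at half the most. Time passes only in rows, so rows that repeat a pose let the fingers close. It gives the time, the measured TCP pose, the force, the opening and the grip force at its end, in the units of the state.
- r.sense(): the state, without advancing time (a new reading comes with each control period).
- vision.capture(name): name is "scene" or "top" or "wrist"; returns (picture, depth): 420x560x3 uint8, red, green, blue; 420x560 float32, m along the optical axis (not along the pixel's ray), 0 where there is no reading.
- vision.camera_model(name): a dict with "vertical_fov" (degrees; the focal length in pixels is half the picture's height over the tangent of half this angle, whatever the lens; pixels are square), "cx", "cy" (the principal point, pixels), "extrinsics" (4x4, takes a point from camera to world coordinates); the wrist camera has in their place "mount" (4x4, takes a point from camera to tool coordinates, whose origin is the TCP and whose axes are the flange's). Camera axes: x right, y down, z forward; pixel columns grow to the right and rows downward; lengths in m; the calibration is good to about 2 mm. A picture is of the moment at which its call begins: read the wrist's pose just before it. camera_model takes no time and is no camera call.
- r.finish_job(): hands the job in; it is judged then, once.
Trained networks look in the newest picture that a camera, given by its name, has taken for a name from the list of things; names that differ only in an ending like _2 or _b are one class to them, and where a whole thing is asked for, a point or a joint stands for the part that bears it (a point fixed in the world has none). Each returns a list of dicts, best first, with "conf" (0 to 1); they miss things now and then, are a little off and sometimes report something else, mostly with a low value. They report only what shows in the picture. A call takes as long as a camera call.
- vision.find_in(camera, thing): "uv" ([column, row] in pixels, amid what is visible of it).
- vision.cut_out(camera, thing): "region" (420x560 bool, what is visible of it) and "uv" ([column, row] in pixels, amid what is visible of it).
The state is a dict: "time_s": time; "joints": joint angles; "joint_velocities": joint speeds; "effort": joint torques, N m; "tcp_pos": TCP position; "ee_rot": TCP orientation; "wrist_force": force on the tool from outside, world axes, zero at the start; "moment": the same for the moment, N m; "gripper_width": opening from 0.0 (shut) to 1.0 (fully open); "gripper_force": force on a finger pad.
Only numpy, scipy, OpenCV 4.12 (cv2) and the standard library are available. Lean on these libraries where they do the work, as an engineer would, in place of code of your own. Each camera call takes 0.05 s, during which the arm holds its last target. There are 200 camera calls.

### The job

Fit up the three post stubs for tacking: lay on each open tube end the steel cap plate that matches its outline, centred and with its edges in line with the tube's, then set the hex nut flat and centred over the hole in the square cap. Set every piece down rather than letting it drop, and leave the angle cleat and the drilled flat bar where they lie.

Things in the scene. Friction and masses are not known exactly. Their poses are not given: they have to be found in the camera images.
- cap_square: square cap plate 60 x 60 mm with a 26 mm hole through its middle, about 0.19 kg; flat 8 mm mill-steel plate lying on the table at the start; origin at the centre of its underside, z up. x and y run along its edges.
- cap_round: round cap plate, a plain disc 60 mm in diameter, about 0.18 kg; flat 8 mm mill-steel plate lying on the table at the start; origin at the centre of its underside, z up.
- cap_rect: plain rectangular cap plate 80 x 40 mm, about 0.2 kg; flat 8 mm mill-steel plate lying on the table at the start; origin at the centre of its underside, z up. x runs along its 80 mm length, y across its 40 mm width.
- nut: large hexagonal steel weld nut, 36 mm across flats, 41.6 mm across corners, 22 mm high, 22 mm bore, about 0.11 kg, standing on the table with its bore vertical at the start; origin at the centre of its underside, z up; one pair of flats faces along +x and -x, the others at 60 degree steps.
- post_square: short upright square tube, 60 x 60 mm outside, 4 mm wall, open at the top, welded to a 100 x 100 x 10 mm foot plate that is fixed to the table. Rim 80 mm above the table (foot plate 10 + tube 70). Origin at the centre of the foot plate's underside, on the table and on the tube's axis, z up; x and y run along the tube's sides.
- post_round: short upright round tube, 60 mm outside diameter, 4 mm wall, open at the top, welded to a 100 x 100 x 10 mm foot plate that is fixed to the table. Rim 80 mm above the table (foot plate 10 + tube 70). Origin at the centre of the foot plate's underside, on the table and on the tube's axis, z up.
- post_rect: short upright rectangular tube, 80 x 40 mm outside, 4 mm wall, open at the top, welded to a 100 x 100 x 10 mm foot plate that is fixed to the table. Rim 80 mm above the table (foot plate 10 + tube 70). Origin at the centre of the foot plate's underside, on the table and on the tube's axis, z up; x runs along the 80 mm side, y along the 40 mm side.
- cleat: bystander: loose slotted angle cleat 50 x 60 mm, 50 mm high, of 5 mm steel, lying on one leg; origin under its middle. Leave it alone.
- flatbar: bystander: loose flat bar 90 x 30 x 6 mm with two 11 mm holes; origin at the centre of its underside. Leave it alone.

How it is judged:
By the outcome, as a careful person would: the job done as asked, in the order asked, and still so for the second after the job is handed in, with the robot touching nothing.
It also fails if it takes over 112 s, if anything falls off the work surface, if the arm or the gripper's body presses on something with over 40 N, if the wrist force passes 120 N, or if a joint passes its speed limit or range.

## Working session

There is one attempt and no reset: what is moved stays moved. The work goes in short steps, Python scripts to look and compute and a shell command to move; the robot and the scene stay as the last step left them, time stands still between calls to the robot, and variables do not carry over. Pictures are saved under pics/ and viewed, at most 14 in all, crops included, and the job is handed in when it is done.

```bash
mkdir -p pics
cat > h.py <<'E'
import numpy as np, cv2
from station import r, vision
def cap(n):
    s=r.sense(); p,d=vision.capture(n); m=vision.camera_model(n)
    if 'mount' in m:
        T=np.eye(4); T[:3,:3]=np.array(s['ee_rot']); T[:3,3]=s['tcp_pos']; E=T@np.array(m['mount'])
    else: E=np.array(m['extrinsics'])
    f=p.shape[0]/2/np.tan(np.radians(m['vertical_fov']/2))
    return p,d,dict(E=E,f=f,cx=m['cx'],cy=m['cy'])
def cloud(d,c):
    v,u=np.mgrid[:d.shape[0],:d.shape[1]]
    P=np.stack([(u-c['cx'])/c['f']*d,(v-c['cy'])/c['f']*d,d],-1)
    return P@c['E'][:3,:3].T+c['E'][:3,3]
def save(n,p): cv2.imwrite('pics/'+n+'.png',p[:,:,::-1])
THINGS=['cap_square','cap_round','cap_rect','nut','post_square','post_round','post_rect','cleat','flatbar']
E
python3 - <<'E'
from h import *
s=r.sense(); print(s['time_s'],np.round(s['ee_rot'],3).tolist(),s['gripper_width'],r.nose_length)
for n in ('top','scene','wrist'):
    p,d,c=cap(n); save(n+'0',p); W=cloud(d,c)
    print(n,np.round(c['E'],3).tolist(),round(c['f'],1))
    for t in THINGS:
        for o in vision.cut_out(n,t)[:2]:
            R=o['region']&(d>0); q=W[R]
            if len(q)<5: continue
            zt=np.percentile(q[:,2],90); top=q[abs(q[:,2]-zt)<.006]
            (cx,cy),wh,a=cv2.minAreaRect((top[:,:2]*1000).astype(np.float32))
            print(n,t,round(o['conf'],2),np.round(o['uv']),'z',round(zt,3),'rect',np.round([cx,cy,*wh,a],1))
E
```

```text
0.0 [[0.931, -0.364, -0.001], [-0.364, -0.931, -0.002], [0.0, 0.002, -1.0]] 1.0013414214344893 0.1822
top [[0.024, -0.988, 0.154, 0.396], [-0.999, -0.029, -0.035, 0.012], [0.04, -0.153, -0.987, 0.994], [0.0, 0.0, 0.0, 1.0]] 402.9
top cap_square 0.63 [178. 243.] z 0.01 rect [464.1 215.1  59.1  60.4   4.6]
top cap_round 0.65 [367. 265.] z 0.01 rect [ 429.6 -232.1   55.9   56.9    1.4]
top cap_rect 0.6 [240. 251.] z 0.011 rect [453.2  74.3  79.   39.9  42.4]
top cap_rect 0.23 [420. 252.] z 0.008 rect [ 465.2 -372.6   90.2   31.2   79. ]
top nut 0.55 [308. 250.] z 0.024 rect [456.2 -85.1  35.6  39.   19.5]
top post_square 0.63 [259. 186.] z 0.078 rect [620.5  28.7  60.1  60.6  75.7]
top post_round 0.69 [186. 164.] z 0.074 rect [660.4 219.   58.7  55.1  41.7]
top post_rect 0.83 [354. 176.] z 0.078 rect [ 644.9 -204.    80.9   40.4    2. ]
top cleat 0.82 [106. 234.] z 0.045 rect [498.3 404.7   5.4  58.   15.1]
top cleat 0.59 [260. 184.] z 0.078 rect [620.5  28.7  60.1  60.6  75.7]
top flatbar 0.89 [421. 253.] z 0.008 rect [ 464.6 -371.6   92.1   33.1   80. ]
top flatbar 0.75 [103. 236.] z 
[... 334 characters left out ...]
7]
scene cap_round 0.81 [249. 168.] z 0.009 rect [ 431.9 -236.1   63.2   55.5   44.7]
scene cap_round 0.46 [269. 236.] z 0.075 rect [622.4  27.2  65.2  62.8  76.1]
scene nut 0.51 [290. 187.] z 0.021 rect [458.6 -86.9  37.3  33.8  43.8]
scene post_round 0.71 [328. 286.] z 0.073 rect [664.2 215.6  61.5  57.9  39.5]
scene post_rect 0.93 [189. 200.] z 0.075 rect [ 6.470e+02 -2.063e+02  8.220e+01  4.580e+01  6.000e-01]
scene cleat 0.55 [462. 286.] z 0.048 rect [500.4 403.4  10.4  60.1  14.3]
scene flatbar 0.57 [205. 159.] z 0.007 rect [ 467.3 -374.1   92.7   33.7   79.2]
wrist [[-0.364, -0.902, -0.234, 0.292], [-0.932, 0.352, 0.091, 0.557], [0.0, 0.252, -0.968, 0.385], [0.0, 0.0, 0.0, 1.0]] 308.4
```

View pics/top0.png

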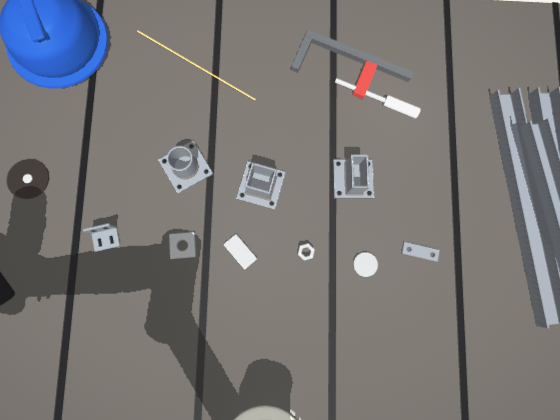

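View pics/wrist0.png

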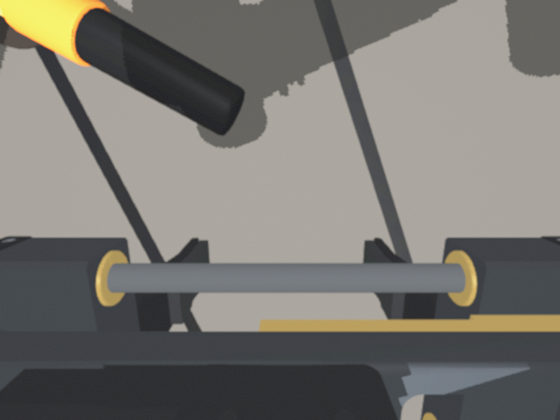

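```bash
cat >> h.py <<'E'
from scipy.spatial.transform import Rotation as Ro
def go(x,y,z,yaw,s=None,label=''):
    "mm, deg: shift/turn in tool axes from the present pose"
    s=s or r.sense(); R=np.array(s['ee_rot']); p=np.array(s['tcp_pos'])*1000
    a=np.radians(yaw); c,n=np.cos(a),np.sin(a)
    G=np.array([[c,n,0],[n,-c,0],[0,0,-1.]])
    print('go',label,np.round(R.T@(np.array([x,y,z])-p),1),np.round(Ro.from_matrix(R.T@G).as_rotvec(degrees=True),1))
def look(n,things,tol=.004,pic=None):
    p,d,c=cap(n); W=cloud(d,c)
    if pic: save(pic,p)
    out={}
    for t in things:
        for o in vision.cut_out(n,t)[:1]:
            q=W[o['region']&(d>0)]
            if len(q)<5: continue
            zt=np.percentile(q[:,2],80); top=q[abs(q[:,2]-zt)<tol]
            (cx,cy),wh,a=cv2.minAreaRect((top[:,:2]*1000).astype(np.float32))
            print(n,t,round(o['conf'],2),np.round(o['uv']),'z',round(np.median(top[:,2])*1000,1),'rect',np.round([cx,cy,*wh,a],1),'mean',np.round(top.mean(0)*1000,1))
def st():
    s=r.sense(); print(round(s['time_s'],2),np.round(np.array(s['tcp_pos'])*1000,1),'yaw',round(np.degrees(np.arctan2(s['ee_rot'][1][0],s['ee_rot'][0][0])),2),'F',np.round(s['wrist_force'],1),'w',round(s['gripper_width'],3),'g',round(s['gripper_force'],1),'j',np.round(s['joints'],0)); return s
E
python3 -c "
from h import *
go(410,211,360,4.6)"
```

```text
go  [305.  279.1  44.8] [  0.  -0. -26.]
```

View pics/scene0.png

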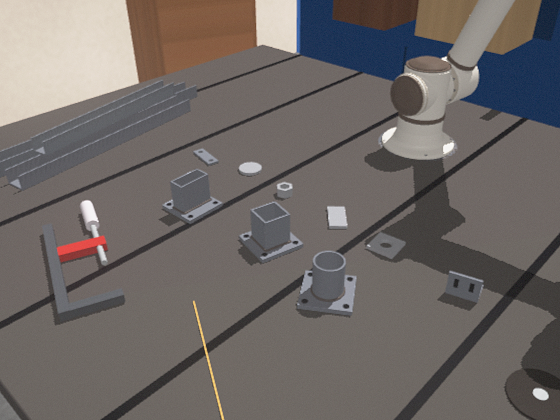

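```bash
python3 -m creep '[[1,40,37,0,0,0,-4],[1,75,68,10,0,0,-9],[1,105,96,20,0,0,-14],[1,135,123,30,0,0,-20],[1,165,150,40,0,0,-26],[1,190,174,44,0,0,-26],[1,215,197,44,0,0,-26],[1,240,220,44,0,0,-26]]'; python3 -c "
from h import *
s=st();go(410,211,360,4.6)"
```

```text
time_s: 2.17
tcp_pos: [0.3712, 0.2874, 0.3604]
ee_rot: [[0.997, 0.081, -0.001], [0.081, -0.997, -0.001], [-0.001, 0.001, -1.0]]
wrist_force: [1.1, 0.6, 0.2]
gripper_width: 0.999
gripper_force: 0.0
2.17 [371.2 287.4 360.4] yaw 4.65 F [1.1 0.6 0.2] w 0.999 g 0.0 j [ 58.   9. -24.  -0. -56.  37.]
go  [32.4 79.3  0.4] [0.  0.  0.1]
```

```bash
python3 -m creep '[[1,10,25,0,0,0,0],[1,22,53,0,0,0,0],[1,32,79,0,0,0,0],[1,32,79,0,0,0,0],[1,32,79,0,0,0,0]]'>/dev/null; python3 -c "
from h import *
s=st();look('wrist',['cap_square','cap_rect'],pic='w1')
look('top',['cap_square'])"
```

```text
2.58 [409.7 212.5 361. ] yaw 4.48 F [0.  0.6 0.1] w 1.001 g 0.0 j [ 48.   8. -25.   0. -56.  47.]
wrist cap_square 0.7 [297. 133.] z 7.7 rect [467.5 213.2  60.1  59.2   6.2] mean [468.6 213.    7.6]
top cap_square 0.61 [178. 239.] z 8.9 rect [465.1 215.1  58.7  60.6   6.8] mean [479.7 220.3   8.9]
```

View pics/w1.png

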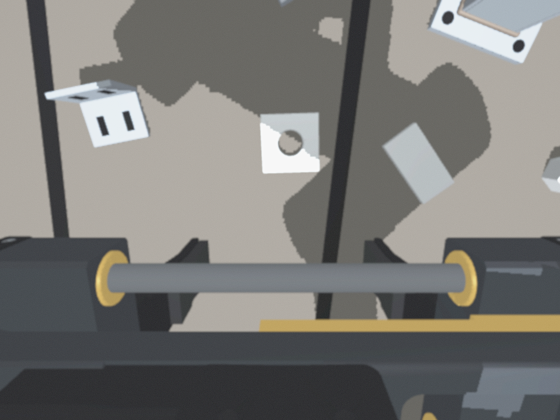

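```bash
python3 -c "
from h import *
go(467,213.5,215,6);go(467,213.5,185,6)"
```

```text
go  [ 57.7   5.7 145.8] [-0.  -0.  -1.3]
go  [ 57.7   5.7 175.8] [-0.  -0.  -1.3]
```

```bash
python3 -m creep '[[1,20,2,40,0,0,-1.3],[1,40,4,80,0,0,-1.3],[1,57.7,5.7,115,0,0,-1.3],[1,57.7,5.7,140,0,0,-1.3],[1,57.7,5.7,160,0,0,-1.3],[1,57.7,5.7,170,0,0,-1.3],[1,57.7,5.7,176,0,0,-1.3],[1,57.7,5.7,176,0,0,-1.3]]'; python3 -m creep '[[0.2,0,0,0,0,0,0],[0.2,0,0,0,0,0,0],[0.2,0,0,0,0,0,0],[0.2,0,0,0,0,0,0],[0.2,0,0,0,0,0,0],[0.2,0,0,0,0,0,0]]' ; python3 -c "
from h import *
st()"
```

```text
time_s: 3.5
tcp_pos: [0.4671, 0.2132, 0.1842]
ee_rot: [[0.995, 0.105, -0.001], [0.105, -0.995, -0.001], [-0.001, 0.001, -1.0]]
wrist_force: [-0.1, -0.3, 0.6]
gripper_width: 0.999
gripper_force: 0.0
time_s: 4.0
tcp_pos: [0.4673, 0.2127, 0.1855]
ee_rot: [[0.995, 0.104, 0.001], [0.104, -0.995, 0.001], [0.001, -0.001, -1.0]]
wrist_force: [-0.9, 0.9, 3.4]
gripper_width: 0.683
gripper_force: 30.0
4.0 [467.3 212.7 185.5] yaw 5.95 F [-0.9  0.9  3.4] w 0.683 g 30.0 j [ 43.  27. -30.   0. -33.  53.]
```

```bash
python3 -m creep '[[1,0,0,0,0,0,0],[1,0,0,0,0,0,0],[1,0,0,-6,0,0,0],[1,0,0,-18,0,0,7],[1,0,0,-18,0,0,14],[1,0,0,-18,0,0,21],[1,0,0,-18,0,0,28],[1,0,0,-18,0,0,35]]'; python3 -m creep '[[1,0,0,0,0,0,7],[1,0,0,0,0,0,14],[1,0,0,0,0,0,21],[1,0,0,0,0,0,28],[1,0,0,0,0,0,35],[1,0,0,0,0,0,42],[1,0,0,0,0,0,49],[1,0,0,0,0,0,55]]' >/dev/null;python3 -c "
from h import *
st();go(467.2,213.2,185,-84)"
```

```text
time_s: 4.67
tcp_pos: [0.4673, 0.2126, 0.2031]
ee_rot: [[0.871, -0.491, 0.0], [-0.491, -0.871, 0.0], [0.0, -0.0, -1.0]]
wrist_force: [-0.1, -0.1, -0.3]
gripper_width: 0.997
gripper_force: 0.0
5.33 [467.3 212.5 203. ] yaw -84.39 F [-0.4 -1.  -0.5] w 1.001 g 0.0 j [ 43.  25. -29.   0. -36. -37.]
go  [-0.7  0.  18. ] [ 0.  -0.  -0.4]
```

```bash
python3 -m creep '[[1,0,0,8,0,0,0],[1,0,0,15,0,0,0],[1,0,0,18,0,0,0],[0.2,0,0,18,0,0,0],[0.2,0,0,18,0,0,0],[0.2,0,0,18,0,0,0],[0.2,0,0,18,0,0,0],[0.2,0,0,18,0,0,0]]'; python3 -m creep '[[0.2,0,0,0,0,0,0],[0.2,0,0,-5,0,0,0],[0.2,0,0,-25,0,0,0],[0.2,0,0,-60,0,0,0],[0.2,0,0,-95,0,0,0],[0.2,0,0,-120,0,0,0],[0.2,0,0,-130,0,0,0],[0.2,0,0,-130,0,0,0]]' >/dev/null;python3 -c "
from h import *
st();look('top',['post_square','post_round','post_rect'])
go(560,40,340,-104)"
```

```text
time_s: 6.0
tcp_pos: [0.4673, 0.2127, 0.185]
ee_rot: [[0.104, -0.995, 0.0], [-0.995, -0.104, 0.0], [-0.0, -0.0, -1.0]]
wrist_force: [-0.8, 0.3, 0.1]
gripper_width: 0.708
gripper_force: 0.3
6.67 [467.5 212.8 317.5] yaw -84.05 F [-0.6  0.  -1.7] w 0.684 g 30.0 j [ 43.  16. -22.   0. -51. -37.]
top post_square 0.69 [259. 186.] z 51.7 rect [618.5  28.9  59.1  57.   75.4] mean [620.   30.9  51.5]
top post_round 0.91 [187. 166.] z 49.6 rect [659.3 217.2  55.4  55.9  79. ] mean [660.7 217.7  49.7]
top post_rect 0.49 [417. 251.] z 6.1 rect [ 465.3 -372.    92.5   30.7   77.8] mean [ 465.  -371.3    6.2]
go  [180.9 -75.  -27.2] [ 0.2 -0.2 19.9]
```

```bash
python3 -c "
from h import *
go(636,85,400,-104)"
```

```text
go  [ 144.1 -155.   -87.6] [ 0.2 -0.2 19.9]
```

```bash
python3 -m creep '[[0.2,15,-16,-10,0,0,5],[0.2,40,-43,-25,0.1,-0.1,10],[0.2,65,-70,-42,0.1,-0.1,15],[0.2,90,-97,-60,0.2,-0.2,19.9],[0.2,115,-124,-75,0.2,-0.2,19.9],[0.2,135,-145,-85,0.2,-0.2,19.9],[0.2,144,-155,-88,0.2,-0.2,19.9],[0.2,144,-155,-88,0.2,-0.2,19.9]]'>/dev/null;python3 -m creep '[[0.2,0,0,0,0,0,0],[0.2,0,0,0,0,0,0]]'>/dev/null
cat >> h.py <<'E'
def rim(n,x,y,z,w=.07,tol=.006,pic=None):
    "points near a height, within w of (x,y) mm"
    p,d,c=cap(n); W=cloud(d,c)
    if pic: save(pic,p)
    M=(d>0)&(abs(W[...,2]*1000-z)<tol*1000)&(abs(W[...,0]*1000-x)<w*1000)&(abs(W[...,1]*1000-y)<w*1000)
    k=cv2.morphologyEx(M.astype(np.uint8),cv2.MORPH_OPEN,np.ones((2,2)))>0
    q=W[k]*1000; (cx,cy),wh,a=cv2.minAreaRect(q[:,:2].astype(np.float32))
    print('rim',n,len(q),'z',round(np.median(q[:,2]),1),np.round([cx,cy,*wh,a],1)); return q
E
python3 -c "
from h import *
st();rim('wrist',622,27,80,.06,pic='w2')
rim('top',620,28,80,.06);rim('scene',622,27,80,.06)"
```

```text
7.7 [635.8  85.7 400.4] yaw -103.96 F [-0.1  0.4  0.1] w 0.682 g 30.0 j [ 22.  24.   3.  -0. -69. -36.]
rim wrist 1140 z 79.3 [622.7  28.6  73.   73.7  76.2]
rim top 191 z 75.5 [529.2  34.   66.3 261.4  85.2]
rim scene 257 z 76.3 [586.4  25.8 146.6  72.    3.6]
```

View pics/w2.png

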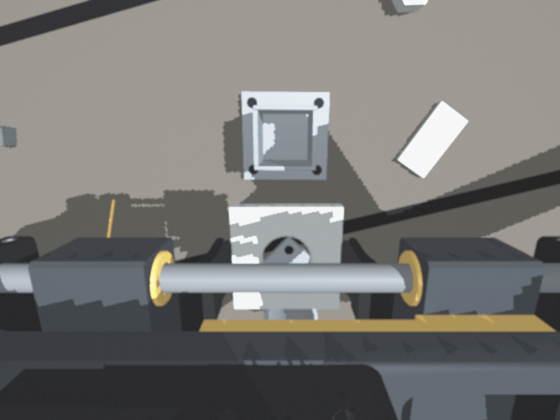

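```bash
cat >> h.py <<'E'
def rim(n,x,y,z,w=50,tol=4,pic=None):
    p,d,c=cap(n); W=cloud(d,c)*1000
    if pic: save(pic,p)
    M=(d>0)&(abs(W[...,2]-z)<tol)&(np.hypot(W[...,0]-x,W[...,1]-y)<w)
    k,L,S,_=cv2.connectedComponentsWithStats(M.astype(np.uint8),connectivity=8)
    i=1+np.argmax(S[1:,4]); q=W[L==i]
    (cx,cy),wh,a=cv2.minAreaRect(q[:,:2].astype(np.float32))
    (ex,ey),er=cv2.minEnclosingCircle(q[:,:2].astype(np.float32))
    print('rim',n,len(q),'z',round(np.median(q[:,2]),1),np.round([cx,cy,*wh,a],1),'circ',np.round([ex,ey,er],1)); return q
E
python3 -c "
from h import *
rim('wrist',622,27,80)
rim('top',620,28,78);rim('scene',622,27,77)
go(622.7,27.5,290,-104.2)"
```

```text
rim wrist 1086 z 79.5 [623.2  25.5  59.6  60.4  76.1] circ [623.2  25.9  41.7]
rim top 179 z 79.4 [620.5  29.1  60.3  60.2  75.3] circ [620.4  28.7  40.7]
rim scene 270 z 77.7 [622.4  26.1  64.9  62.3  76.7] circ [622.   26.5  41.1]
go  [ 60.4  -1.  112.6] [-0.2  0.2  0.3]
```

```bash
python3 -m creep '[[0.2,15,0,25,0,0,0],[0.2,35,0,55,0,0,0],[0.2,50,0,80,0,0,0],[0.2,58,0.5,100,-0.1,0.1,0],[0.2,61,0.6,115,-0.2,0.2,0],[0.2,61,0.6,123,-0.2,0.2,0],[0.2,61,0.6,127,-0.2,0.2,0],[0.2,61,0.6,127,-0.2,0.2,0]]'>/dev/null;python3 -m creep '[[0.2,0,0,0,0,0,0],[0.2,0,0,0,0,0,0],[0.2,0,0,0,0,0,0]]'>/dev/null
python3 -c "
from h import *
st();go(623,26,265.5,-104)"
```

```text
8.92 [621.8  27.2 276.7] yaw -103.92 F [ 0.7 -0.6 -1.5] w 0.685 g 30.0 j [ 17.  28.  -9.  -0. -52. -31.]
go  [ 0.9 -1.4 11.2] [-0.1  0.1  0.1]
```

```bash
python3 -m creep '[[0.2,0.5,-0.7,2,-0.1,0.1,0],[0.2,0.9,-1.4,4,-0.1,0.1,0],[0.2,0.9,-1.4,6,-0.1,0.1,0],[0.2,0.9,-1.4,8,-0.1,0.1,0],[0.2,0.9,-1.4,8,-0.1,0.1,0],[0.2,0.9,-1.4,8,-0.1,0.1,0]]'>/dev/null
python3 -c "
from h import *
st();go(623,26,265.5,-104)"
```

```text
9.42 [622.6  25.5 267.2] yaw -103.96 F [ 0.4 -0.2 -1.9] w 0.685 g 30.0 j [ 17.  29. -10.  -0. -52. -31.]
go  [-0.6 -0.3  1.7] [ 0.2 -0.1  0. ]
```

```bash
python3 -m creep '[[0.2,-0.4,-0.3,0.6,0.1,0,0],[0.2,-0.4,-0.3,1.2,0.1,0,0],[0.2,-0.4,-0.3,1.7,0.1,0,0],[0.2,-0.4,-0.3,1.7,0.1,0,0],[0.2,-0.4,-0.3,1.7,0.1,0,0]]'>/dev/null
python3 -c "
from h import *
st();go(623,26,265,-104)"
```

```text
9.83 [623.   25.9 265.8] yaw -103.96 F [ 0.2 -0.2 -1. ] w 0.681 g 30.0 j [ 17.  29. -10.   0. -51. -31.]
go  [-0.1  0.   0.8] [ 0.  -0.1  0. ]
```

```bash
python3 -m creep '[[0.2,0,0,0.4,0,0,0],[0.2,0,0,0.8,0,0,0],[0.2,0,0,0.8,0,0,0],[0.2,0,0,0.8,0,0,0]]'>/dev/null
python3 -c "
from h import *
st();go(623,26,265,-104)"
```

```text
10.17 [623.   25.9 265. ] yaw -103.96 F [ 0.5 -0.1 -1.7] w 0.678 g 30.0 j [ 17.  29. -10.   0. -51. -31.]
go  [-0.1  0.1  0. ] [ 0.  -0.1  0. ]
```

```bash
python3 -m creep '[[0.2,0,0,0.3,0,0,0],[0.2,0,0,0.6,0,0,0],[0.2,0,0,0.6,0,0,0],[0.2,0,0,0.6,0,0,0]]'|grep force;python3 -m creep '[[0.2,0,0,0.3,0,0,0],[0.2,0,0,0.6,0,0,0],[0.2,0,0,0.6,0,0,0],[0.2,0,0,0.6,0,0,0]]'|grep -E 'force|pos'
```

```text
wrist_force: [-1.2, 0.2, 4.1]
gripper_force: 30.0
tcp_pos: [0.623, 0.0259, 0.2649]
wrist_force: [-2.7, -0.1, 6.1]
gripper_force: 30.0
```

```bash
python3 -m creep '[[0.2,0,0,-0.6,0,0,0],[0.8,0,0,-0.7,0,0,0],[1,0,0,-0.7,0,0,0],[1,0,0,-0.7,0,0,0],[1,0,0,-10,0,0,0],[1,0,0,-30,0,0,0],[1,0,0,-65,0,0,0],[1,0,0,-100,0,0,0]]'|grep -E 'force|pos';python3 -m creep '[[1,-30,0,-20,0,0,0],[1,-60,0,-35,0,0,0],[1,-60,0,-35,0,0,0],[1,-60,0,-35,0,0,0]]'|grep pos;  python3 -c "
from h import *
st();rim('wrist',623,26,88,pic='w3');rim('top',620.5,29,87);look('wrist',['cap_square'])"
```

```text
tcp_pos: [0.623, 0.0259, 0.3642]
wrist_force: [0.2, 0.1, 0.1]
gripper_force: 0.0
tcp_pos: [0.6378, 0.0855, 0.4001]
11.83 [637.8  85.5 400.1] yaw -103.84 F [-1.   0.1 -0.6] w 1.002 g 0.0 j [ 22.  24.   3.   0. -69. -36.]
rim wrist 3674 z 87.7 [624.2  24.9  59.5  60.2  76.2] circ [624.3  24.8  41.9]
rim top 541 z 87.9 [621.5  28.   59.7  60.9  76.3] circ [621.2  27.9  41.3]
wrist cap_square 0.98 [298. 138.] z 87.6 rect [624.3  25.2  59.4  60.1  76.2] mean [624.2  24.4  87.6]
```

View pics/w3.png

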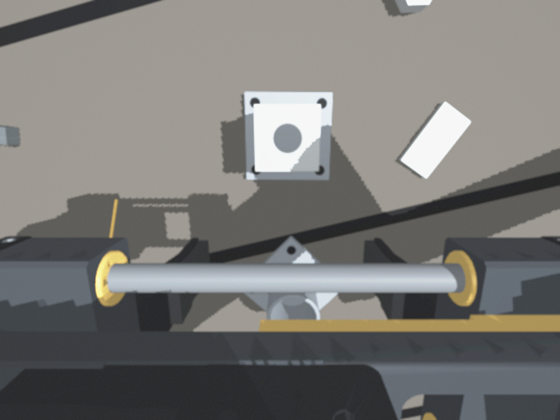

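```bash
python3 -c "
from h import *
go(622.0,26.2,300,-103.9)
go(622.0,26.2,266,-103.9)"
```

```text
go  [59.   0.7 97.9] [ 0.1 -0.1 -0.1]
go  [ 58.9   0.6 131.9] [ 0.1 -0.1 -0.1]
```

```bash
python3 -m creep '[[1,25,0,30,0,0,0],[1,50,0.5,65,0,0,0],[1,59,0.7,95,0,0,0],[1,59,0.7,115,0,0,0],[1,59,0.7,125,0,0,0],[1,59,0.7,128,0,0,0],[1,59,0.7,128,0,0,0],[1,59,0.7,128,0,0,0]]'|grep -E pos;  python3 -c "
from h import *
st();go(622.0,26.2,266,-103.9)"
```

```text
tcp_pos: [0.6233, 0.0273, 0.2721]
12.7 [623.3  27.3 272.1] yaw -103.92 F [ 0.6  0.2 -0. ] w 0.995 g 0.0 j [ 17.  29.  -9.   0. -52. -31.]
go  [1.4 1.  6.1] [-0.1 -0.  -0. ]
```

```bash
python3 -m creep '[[1,1.4,1,3,0,0,0],[1,1.4,1,6,0,0,0],[1,1.4,1,6,0,0,0],[0.5,1.4,1,6,0,0,0],[0.2,1.4,1,6,0,0,0],[0.2,1.4,1,6,0,0,0],[0.2,1.4,1,6,0,0,0],[0.2,1.4,1,6,0,0,0]]'|grep -E 'pos|force|width';  python3 -m creep '[[0.2,0,0,0,0,0,0],[0.6,0,0,0,0,0,0],[1,0,0,0,0,0,0],[1,0,0,-1,0,0,0],[1,0,0,-10,0,0,0],[1,0,0,-30,0,0,0],[1,0,0,-65,0,0,0],[1,0,0,-100,0,0,0]]'|grep -E 'force|pos';python3 -m creep '[[1,-30,0,-20,0,0,0],[1,-60,0,-35,0,0,0],[1,-60,0,-35,0,0,0],[1,-60,0,-35,0,0,0]]'|grep pos;  python3 -c "
from h import *
st();rim('wrist',623,26,88);rim('top',620.5,29,87);rim('top',620.5,29,87)
look('top',['cap_round','post_round'])"
```

```text
tcp_pos: [0.6214, 0.0259, 0.2649]
wrist_force: [0.5, 0.3, -0.6]
gripper_width: 0.705
gripper_force: 0.2
tcp_pos: [0.6211, 0.0259, 0.3656]
wrist_force: [0.5, 0.6, 0.5]
gripper_force: 0.0
tcp_pos: [0.6359, 0.0855, 0.4014]
14.37 [635.9  85.5 401.4] yaw -103.84 F [ 0.3  0.2 -0. ] w 1.002 g 0.0 j [ 22.  24.   3.   0. -69. -36.]
rim wrist 3602 z 87.6 [622.7  25.3  58.8  60.2  76.2] circ [622.6  25.2  41.7]
rim top 553 z 87.9 [619.9  28.6  60.2  60.2  76.1] circ [619.9  28.   41.2]
rim top 559 z 88.0 [619.8  28.4  59.9  61.2  75.9] circ [619.9  28.   41.2]
top cap_round 0.8 [365. 262.] z 8.0 rect [ 429.7 -232.9   56.    59.6    1.4] mean [ 430.  -232.8    8.1]
top post_round 0.71 [180. 164.] z 59.9 rect [659.9 216.7  55.9  54.6   2.2] mean [662.6 217.6  60.1]
```

```bash
python3 -c "
from h import *
go(432,-235,300,-104);go(432,-235,186,-104)"
```

```text
go  [358.1 120.3 100. ] [ 0.1 -0.1 -0. ]
go  [357.8 120.1 214. ] [ 0.1 -0.1 -0. ]
```

```bash
python3 -m creep '[[1,20,7,0,0,0,0],[1,55,18,0,0,0,0],[1,92,31,0,0,0,0],[1,129,43,10,0,0,0],[1,166,56,20,0,0,0],[1,203,68,30,0,0,0],[1,240,81,40,0,0,0],[1,275,93,50,0,0,0]]'|grep -E 'pos';  python3 -m creep '[[1,30,10,20,0,0,0],[1,60,20,40,0,0,0],[1,78,26,60,0,0,0],[1,82,27,90,0,0,0],[1,82,27,120,0,0,0],[1,82,27,135,0,0,0],[1,82,27,138,0,0,0],[1,82,27,138,0,0,0]]'|grep -E 'pos';  python3 -c "
from h import *
st();go(432,-235,186,-104)"
```

```text
tcp_pos: [0.4773, -0.1621, 0.3497]
tcp_pos: [0.4327, -0.2338, 0.2113]
16.0 [ 432.7 -233.8  211.3] yaw -103.99 F [-0.3  0.1  1.1] w 0.999 g 0.0 j [ -9.  23. -32.   0. -35.  -5.]
go  [ 1.3  0.3 25.3] [ 0.2 -0.1  0. ]
```

```bash
python3 -m creep '[[1,1,0,10,0,0,0],[1,1,0,20,0,0,0],[1,1,0,25,0,0,0],[0.2,1,0,25.5,0,0,0],[0.2,1,0,25.5,0,0,0],[0.2,1,0,25.5,0,0,0],[0.2,1,0,25.5,0,0,0],[0.2,1,0,25.5,0,0,0]]'>/dev/null;  python3 -m creep '[[0.2,0,0,0,0,0,0],[0.2,0,0,0,0,0,0]]'; python3 -m creep '[[1,0,0,0,0,0,0],[1,0,0,0,0,0,0],[1,0,0,-6,0,0,0],[1,0,0,-18,0,0,-7],[1,0,0,-18,0,0,-14],[1,0,0,-18,0,0,-21],[1,0,0,-18,0,0,-28],[1,0,0,-18,0,0,-35]]'>/dev/null; python3 -m creep '[[1,0,0,0,0,0,-7],[1,0,0,0,0,0,-14],[1,0,0,0,0,0,-21],[1,0,0,0,0,0,-28],[1,0,0,0,0,0,-35],[1,0,0,0,0,0,-42],[1,0,0,0,0,0,-49],[1,0,0,0,0,0,-55]]' >/dev/null;python3 -c "
from h import *
st();go(432.7,-234.8,185.5,-14)"
```

```text
time_s: 16.83
tcp_pos: [0.4328, -0.2344, 0.1872]
ee_rot: [[-0.241, -0.97, -0.001], [-0.97, 0.241, -0.001], [0.001, 0.001, -1.0]]
wrist_force: [-0.2, 1.7, 4.7]
gripper_width: 0.668
gripper_force: 30.0
18.17 [ 433.  -234.5  205. ] yaw -13.62 F [ 0.7 -0.4  0.2] w 1.002 g 0.0 j [ -9.  24. -32.   0. -34.  86.]
go  [-0.2  0.4 19.5] [0.1 0.  0.4]
```

```bash
python3 -m creep '[[1,-0.2,0,8,0,0,0.4],[1,-0.2,0,15,0,0,0.4],[1,-0.2,0,19,0,0,0.4],[1,-0.2,0,19,0,0,0.4],[0.2,-0.2,0,19,0,0,0.4],[0.2,-0.2,0,19,0,0,0.4],[0.2,-0.2,0,19,0,0,0.4],[0.2,-0.2,0,19,0,0,0.4]]'|grep -E 'pos|width'; python3 -m creep '[[0.2,0,0,0,0,0,0],[0.2,0,0,0,0,0,0],[0.2,0,0,0,0,0,0]]'|grep -E 'pos|width|force'; python3 -m creep '[[0.2,0,0,-4,0,0,0],[0.2,0,0,-15,0,0,0],[0.2,0,0,-40,0,0,0],[0.2,0,0,-75,0,0,0],[0.2,0,0,-105,0,0,0],[0.2,0,0,-130,0,0,0],[0.2,0,0,-150,0,0,0],[0.2,0,0,-160,0,0,0]]' >/dev/null;python3 -c "
from h import *
s=st();look('wrist',['cap_round'],pic='w4')
a=np.radians(-14);go(662-60*np.cos(a),215-60*np.sin(a),400,-14)"
```

```text
tcp_pos: [0.4328, -0.2344, 0.186]
gripper_width: 0.777
tcp_pos: [0.4327, -0.2344, 0.186]
wrist_force: [-1.1, -0.5, 1.0]
gripper_width: 0.671
gripper_force: 30.0
19.75 [ 432.8 -234.2  348.8] yaw -14.35 F [ 0.5  0.3 -1.2] w 0.669 g 30.0 j [ -9.  12. -23.   0. -55.  85.]
wrist cap_round 0.8 [284. 241.] z 170.5 rect [ 435.8 -233.7   55.9   59.5   51. ] mean [ 442.1 -236.6  170.5]
go  [  50.8 -491.6  -52.4] [ 0.  -0.2 -0.4]
```

View pics/w4.png

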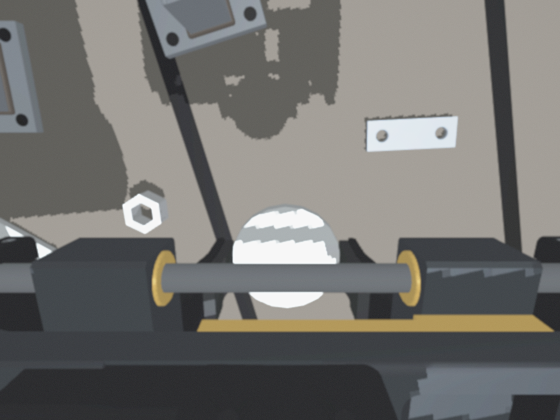

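```bash
python3 -m creep '[[0.2,2,-15,-10,0,0,0],[0.2,5,-45,-20,0,0,0],[0.2,9,-80,-35,0,0,0],[0.2,13,-115,-45,0,0,0],[0.2,17,-152,-52,0,0,0],[0.2,21,-190,-52,0,0,0],[0.2,25,-228,-52,0,0,0],[0.2,29,-265,-52,0,0,0]]'|grep -E 'pos';python3 -m creep '[[0.2,4,-37,0,0,0,0],[0.2,8,-75,0,0,0,0],[0.2,11,-110,0,0,0,0],[0.2,15,-145,0,0,0,0],[0.2,18,-180,0,0,0,0],[0.2,21,-205,0,0,0,0],[0.2,22,-222,0,0,0,0],[0.2,22,-227,0,0,0,0]]'|grep -E 'pos'; python3 -m creep '[[0.2,0,0,0,0,0,0],[0.2,0,0,0,0,0,0],[0.2,0,0,0,0,0,0]]'|grep -E 'pos|width'; python3 -c "
from h import *
s=st();rim('wrist',662,215,80);rim('top',660,218,78);rim('scene',663,215,77)
go(662,215,275,-14)"
```

```text
tcp_pos: [0.5264, 0.0172, 0.3958]
tcp_pos: [0.6047, 0.2325, 0.3939]
tcp_pos: [0.6039, 0.2287, 0.3965]
gripper_width: 0.669
21.43 [603.9 228.7 396.5] yaw -14.41 F [ 0.3  0.2 -1.9] w 0.669 g 30.0 j [ 35.  24.   3.   0. -69.  41.]
rim wrist 853 z 79.5 [664.5 216.5  59.2  58.8  76.5] circ [664.7 216.4  30. ]Traceback (most recent call last):
  File "<string>", line 3, in <module>
    s=st();rim('wrist',662,215,80);rim('top',660,218,78);rim('scene',663,215,77)
                                   ~~~^^^^^^^^^^^^^^^^^^
  File "h.py", line 49, in rim
    i=1+np.argmax(S[1:,4]); q=W[L==i]
        ~~~~~~~~~^^^^^^^^^
    return _wrapfunc(a, 'argmax', axis=axis, out=out, **kwds)
    return bound(*args, **kwds)
ValueError: attempt to get argmax of an empty sequence
```

```bash
python3 -c "
from h import *
go(663.7,215.4,275,-14.4)"
```

```text
go  [ 61.2  -2.2 122.2] [ 0.1  0.1 -0. ]
```

```bash
python3 -m creep '[[0.2,15,0,20,0,0,0],[0.2,40,-1,50,0,0,0],[0.2,55,-2,80,0,0,0],[0.2,61,-2,103,0,0,0],[0.2,61,-2,115,0,0,0],[0.2,61,-2,122,0.1,0.1,0],[0.2,61,-2,122,0.1,0.1,0],[0.2,61,-2,122,0.1,0.1,0]]'|grep -E 'pos'; python3 -m creep '[[0.2,0,0,0,0,0,0],[0.2,0,0,0,0,0,0],[0.2,0,0,0,0,0,0]]'|grep -E 'pos|width'; python3 -c "
from h import *
s=st()
go(663.7,215.4,266,-14.4)"
```

```text
tcp_pos: [0.6637, 0.2167, 0.2767]
tcp_pos: [0.6637, 0.2168, 0.2769]
gripper_width: 0.674
22.45 [663.7 216.8 276.9] yaw -14.33 F [-0.1  1.  -2.5] w 0.674 g 30.0 j [ 31.  35.   3.   0. -58.  44.]
go  [ 0.3  1.4 10.9] [-0.1 -0.2  0.1]
```

```bash
python3 -m creep '[[0.2,0.3,1.4,3,0,0,0],[0.2,0.3,1.4,6,0,0,0],[0.2,0.3,1.4,8.5,0,0,0],[0.2,0.3,1.4,9.5,0,0,0],[0.2,0.3,1.4,10,0,0,0],[0.2,0.3,1.4,10,0,0,0],[0.2,0.3,1.4,10,0,0,0]]'|grep -E 'pos|t_force'; python3 -m creep '[[0.2,0,0,0.3,0,0,0],[0.2,0,0,0.6,0,0,0],[0.2,0,0,0.9,0,0,0],[0.2,0,0,0.9,0,0,0]]'|grep -E 'pos|t_force'; python3 -c "
from h import *
s=st()
go(663.7,215.4,266,-14.4)"
```

```text
tcp_pos: [0.6636, 0.215, 0.266]
wrist_force: [-4.2, -1.0, 5.5]
tcp_pos: [0.6635, 0.215, 0.2659]
wrist_force: [-3.8, -0.8, 8.2]
23.37 [663.5 215.  265.9] yaw -14.33 F [-3.8 -0.8  8.2] w 0.673 g 30.0 j [ 31.  35.   2.   0. -57.  44.]
go  [ 0.1 -0.4 -0.1] [-0.  -0.1  0.1]
```

Contact; release and check.

```bash
python3 -m creep '[[0.2,0,0,-0.9,0,0,0],[0.8,0,0,-0.9,0,0,0],[1,0,0,-0.9,0,0,0],[1,0,0,-0.9,0,0,0],[1,0,0,-10,0,0,0],[1,0,0,-30,0,0,0],[1,0,0,-65,0,0,0],[1,0,0,-100,0,0,0]]'|grep -E 'pos';python3 -m creep '[[1,-30,0,-20,0,0,0],[1,-60,0,-30,0,0,0],[1,-60,0,-30,0,0,0],[1,-60,0,-30,0,0,0]]'|grep pos;  python3 -c "
from h import *
st();q=rim('wrist',664,216,88)
try: rim('top',661,218,87);look('top',['cap_rect','post_rect','cap_round'])
except Exception as e: print(e)"
```

```text
tcp_pos: [0.6636, 0.215, 0.3641]
tcp_pos: [0.6046, 0.2303, 0.3962]
24.37 [604.6 230.3 396.2] yaw -14.27 F [ 0.4  0.5 -1. ] w 0.996 g 0.0 j [ 35.  24.   3.   0. -68.  41.]
rim wrist 3406 z 87.6 [665.3 214.7  58.7  58.9  74.8] circ [665.5 214.9  29.9]
rim top 36 z 88.0 [666.9 242.1   7.7  23.4  77.5] circ [666.5 240.   11.8]
top cap_rect 0.57 [243. 251.] z 8.2 rect [453.2  74.2  79.3  39.8  42.7] mean [453.2  74.    8.4]
top post_rect 0.8 [351. 177.] z 62.3 rect [ 643.7 -202.3   77.3   37.5    1.9] mean [ 644.5 -201.7   61.9]
top cap_round 0.49 [170. 155.] z 88.2 rect [666.  241.9   5.5  20.1  79.9] mean [666.2 241.5  88.3]
```

```bash
cat >> h.py <<'E'
def foot(n,x,y):
    p,d,c=cap(n); W=cloud(d,c)*1000
    M=(d>0)&(abs(W[...,2]-9.5)<4)&(np.hypot(W[...,0]-x,W[...,1]-y)<78)
    q=W[M]; (cx,cy),wh,a=cv2.minAreaRect(q[:,:2].astype(np.float32)); print('foot',n,len(q),np.round([cx,cy,*wh,a],1))
E
python3 -c "
from h import *
foot('wrist',664,216);rim('wrist',664,216,88,pic='w5');rim('scene',664,216,86); foot('scene',664,216)"
```

```text
foot wrist 4240 [664.6 216.5 100.2  99.9  32.6]
rim wrist 3477 z 87.6 [665.6 214.8  58.7  58.8  29.8] circ [665.4 214.9  29.9]
rim scene 599 z 87.0 [664.1 214.3  60.   59.5  68.8] circ [664.5 214.2  31.2]
foot scene 1206 [664.3 216.4 103.1  99.8  32.6]
```

View pics/w5.png

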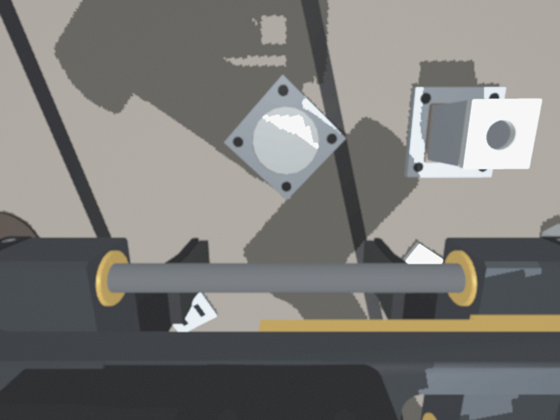

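```bash
python3 -m creep '[[1,30,-1,25,0,0,0],[1,55,-1,60,0,0,0],[1,60,-1.2,90,0,0,0],[1,60,-1.2,110,0,0,0],[1,60,-1.2,118,0,0,0],[1,60,-1.2,122,0,0,0],[1,60,-1.2,122,0,0,0],[1,60,-1.2,122,0,0,0]]'|grep -E pos;  python3 -c "
from h import *
st();go(663.9,216.5,267,-14.3)"
```

```text
tcp_pos: [0.6644, 0.2167, 0.2741]
25.53 [664.4 216.7 274.1] yaw -14.31 F [-0.1  0.1  0.1] w 0.999 g 0.0 j [ 31.  35.   3.   0. -57.  44.]
go  [-0.4  0.3  7.1] [-0.1 -0.2 -0. ]
```

```bash
python3 -m creep '[[1,-0.4,0,3,0,0,0],[1,-0.4,0,6,0,0,0],[1,-0.4,0,7,0,0,0],[0.5,-0.4,0,7,0,0,0],[0.2,-0.4,0,7,0,0,0],[0.2,-0.4,0,7,0,0,0],[0.2,-0.4,0,7,0,0,0],[0.2,-0.4,0,7,0,0,0]]'|grep -E 'pos|force|width';  python3 -m creep '[[0.2,0,0,0,0,0,0],[0.2,0,0,0,0,0,0],[0.2,-0.5,0,0,0,0,0],[0.2,-1,0,0,0,0,0],[0.2,-1,0,0,0,0,0],[0.2,-1,0,0,0,0,0]]'|grep -E 'force|pos';  python3 -m creep '[[0.7,0,0,0,0,0,0],[1,0,0,0,0,0,0],[1,0,0,0,0,0,0],[1,0,0,-3,0,0,0],[1,0,0,-15,0,0,0],[1,0,0,-40,0,0,0],[1,0,0,-75,0,0,0],[1,0,0,-105,0,0,0]]'|grep -E 'force|pos';python3 -m creep '[[1,-30,0,-15,0,0,0],[1,-60,0,-25,0,0,0],[1,-60,0,-25,0,0,0],[1,-60,0,-25,0,0,0]]'|grep pos;  python3 -c "
from h import *
st();foot('wrist',664,216);rim('wrist',664,216,88);rim('scene',664,216,86); foot('scene',664,216)
go(453,75,300,44)"
```

```text
tcp_pos: [0.6636, 0.2163, 0.2653]
wrist_force: [-0.2, -1.6, 0.2]
gripper_width: 0.707
gripper_force: 0.5
tcp_pos: [0.6628, 0.2166, 0.2653]
wrist_force: [1.1, 0.2, -0.4]
gripper_force: 30.0
tcp_pos: [0.6625, 0.2165, 0.3728]
wrist_force: [0.8, 0.6, 1.0]
gripper_force: 0.0
tcp_pos: [0.6033, 0.2318, 0.398]
27.7 [603.3 231.8 398. ] yaw -14.26 F [0.4 0.7 0.4] w 1.001 g 0.0 j [ 35.  24.   3.   0. -68.  40.]
foot wrist 4190 [664.6 216.4 100.1 100.   32.4]
rim wrist 3386 z 87.6 [664.8 216.7  59.1  58.8  32.6] circ [665.  216.5  29.8]
rim scene 602 z 86.9 [664.2 216.3  60.   59.8  78.4] circ [664.2 215.8  31.5]
foot scene 1199 [664.2 216.4 104.7 100.2  33. ]
go  [-108.4  189.1   94.4] [  0.   -0.  -58.4]
```

```bash
python3 -c "
from h import *
go(412,31,360,43)"
```

```text
go  [-137.2  241.9   34.4] [  0.   -0.  -57.4]
```

```bash
python3 -m creep '[[1,-10,15,0,0,0,-7],[1,-28,48,0,0,0,-14],[1,-46,80,0,0,0,-21],[1,-64,112,5,0,0,-28],[1,-82,144,15,0,0,-35],[1,-100,176,25,0,0,-42],[1,-118,208,34,0,0,-49],[1,-130,230,34,0,0,-56]]'|grep -E pos; python3 -c "
from h import *
go(412,31,360,43)"
```

```text
tcp_pos: [0.419, 0.0385, 0.3584]
go  [-10.2   0.9  -1.5] [-0.1  0.3 -1.1]
```

```bash
python3 -m creep '[[1,-5,0,0,0,0,-1],[1,-5,0,0,0,0,-1],[1,-5,0,0,0,0,-1]]'|grep -E pos; python3 -c "
from h import *
st();look('wrist',['cap_rect'],pic='w6');rim('wrist',455,72,8,tol=3)
rim('top',620,28.5,87); foot('top',620,28.5);rim('top',661,218,87); foot('top',661,218)
go(455.5,72,215,42.5)"
```

```text
tcp_pos: [0.4187, 0.0377, 0.3612]
28.82 [418.7  37.7 361.2] yaw 42.52 F [ 0.5  0.6 -1.2] w 0.999 g 0.0 j [ 28.   4. -30.   0. -55. 105.]
wrist cap_rect 0.67 [283. 147.] z 7.6 rect [456.   72.2  79.8  39.5  42.9] mean [457.   73.4   7.6]
rim wrist 2850 z 7.6 [455.8  72.5  78.4  40.   42.5] circ [455.6  72.7  43.8]
rim top 546 z 87.9 [620.1  28.5  59.8  60.2  76.3] circ [620.1  27.8  41.2]
foot top 785 [612.1  19.1 123.1 130.4  75.3]
rim top 506 z 88.3 [662.3 218.   58.3  57.6   4. ] circ [661.8 219.   30.4]
foot top 835 [662.3 235.7 120.6 127.2  32.7]
go  [ 50.4   0.2 145.7] [ 0.  -0.   0.2]
```

```bash
python3 -m creep '[[1,15,0,40,0,0,0],[1,35,0,80,0,0,0],[1,50,0.2,115,0,0,0],[1,50,0.2,140,0,0,0],[1,50,0.2,152,0,0,0],[1,50,0.2,155,0,0,0],[1,50,0.2,155,0,0,0]]'|grep -E pos; python3 -c "
from h import *
st();go(455.3,72,185.8,42.5)"
```

```text
tcp_pos: [0.4549, 0.0715, 0.205]
29.75 [454.9  71.5 205. ] yaw 42.66 F [ 1.   1.1 -0.1] w 0.998 g 0.0 j [ 29.  22. -36.   0. -32. 103.]
go  [ 0.7 -0.1 19.2] [0.  0.1 0.2]
```

```bash
python3 -m creep '[[1,0.7,0,8,0,0,0],[1,0.7,0,15,0,0,0],[1,0.7,0,19,0,0,0],[0.5,0.7,0,19,0,0,0],[0,0.7,0,19,0,0,0],[-0.3,0.7,0,19,0,0,0],[-0.3,0.7,0,19,0,0,0],[-0.3,0.7,0,19,0,0,0]]'|grep -E 'pos|width'; python3 -m creep '[[-0.3,0,0,0,0,0,0],[-0.3,0,0,0,0,0,0],[-0.3,0,0,0,0,0,0],[-0.3,0,0,0,0,0,0]]'|grep -E 'pos|width|force'
```

```text
tcp_pos: [0.4554, 0.0718, 0.1872]
gripper_width: 0.708
tcp_pos: [0.4553, 0.0718, 0.1869]
wrist_force: [-0.5, -0.2, 0.9]
gripper_width: 0.446
gripper_force: 30.0
```

```bash
python3 -m creep '[[-0.3,0,0,-4,0,0,0],[-0.3,0,0,-15,0,0,0],[-0.3,0,0,-45,0,0,0],[-0.3,0,0,-80,0,0,0],[-0.3,0,0,-115,0,0,0],[-0.3,0,0,-145,0,0,0],[-0.3,0,0,-165,0,0,0],[-0.3,0,0,-170,0,0,0]]'|grep -E 'pos|width'; python3 -c "
from h import *
st();rim('wrist',455,72,178,tol=4);go(587,-206,402,1.5)"
```

```text
tcp_pos: [0.4555, 0.0719, 0.3606]
gripper_width: 0.45
31.42 [455.5  71.9 360.6] yaw 42.67 F [ 0.8  0.7 -2.5] w 0.45 g 30.0 j [ 29.   8. -26.   0. -56. 103.]
rim wrist 4571 z 181.3 [471.7  84.9  42.9  56.5  42.4] circ [471.4  84.7  29.1]
go  [-91.  293.7 -42.6] [-0.  -0.4 41.1]
```

```bash
python3 -m creep '[[-0.3,-5,12,-10,0,0,5],[-0.3,-15,40,-20,0,0,11],[-0.3,-27,75,-30,0,0,17],[-0.3,-38,110,-40,0,0,23],[-0.3,-50,147,-43,0,0,29],[-0.3,-61,184,-43,0,0,35],[-0.3,-71,220,-43,0,0,41],[-0.3,-80,250,-43,0,0,41]]'|grep -E 'pos|width'; python3 -c "
from h import *
st();go(587,-206,402,1.5)"
```

```text
tcp_pos: [0.566, -0.1686, 0.3967]
gripper_width: 0.451
32.13 [ 566.  -168.6  396.7] yaw 1.35 F [ 1.3  0.8 -0.8] w 0.451 g 30.0 j [ -1.  19.  -5.  -0. -66.  92.]
go  [20.  37.9 -5.4] [-0.1  0.2 -0.1]
```

```bash
python3 -m creep '[[-0.3,10,18,0,0,0,0],[-0.3,18,34,0,0,0,0],[-0.3,20,38,0,0,0,0],[-0.3,20,38,0,0,0,0],[-0.3,20,38,0,0,0,0],[-0.3,20,38,0,0,0,0]]'|grep -E 'pos|width'; python3 -c "
from h import *
st();rim('wrist',647,-206,80,pic='w7');foot('wrist',647,-206);rim('scene',647,-206,77);rim('top',645,-204,78)
go(646,-206,275,1)"
```

```text
tcp_pos: [0.5863, -0.2029, 0.3989]
gripper_width: 0.448
32.63 [ 586.3 -202.9  398.9] yaw 1.68 F [ 0.2  0.4 -2.2] w 0.448 g 30.0 j [ -4.  22.  -1.  -0. -68.  96.]
rim wrist 1085 z 79.5 [ 647.6 -206.5   79.7   40.     1.9] circ [ 647.9 -206.5   44. ]
foot wrist 5665 [ 647.8 -206.4   99.1  100.2    1.8]
rim scene 240 z 77.5 [ 646.5 -205.8   85.1   44.9    2.7] circ [ 645.7 -207.2   45.7]Traceback (most recent call last):
  File "<string>", line 3, in <module>
    st();rim('wrist',647,-206,80,pic='w7');foot('wrist',647,-206);rim('scene',647,-206,77);rim('top',645,-204,78)
                                                                                           ~~~^^^^^^^^^^^^^^^^^^^
  File "h.py", line 49, in rim
    i=1+np.argmax(S[1:,4]); q=W[L==i]
        ~~~~~~~~~^^^^^^^^^
    return _wrapfunc(a, 'argmax', axis=axis, out=out, **kwds)
    return bound(*args, **kwds)
ValueError: attempt to get argmax of an empty sequence
```

View pics/w7.png

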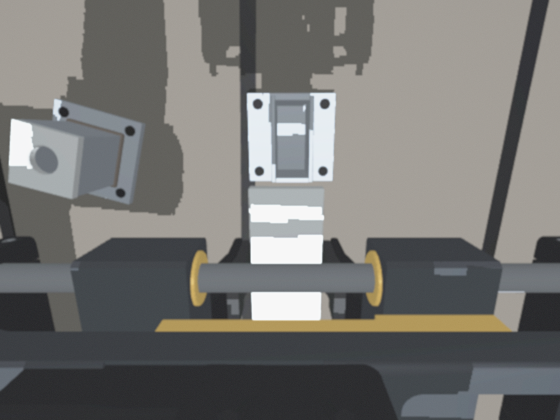

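```bash
python3 -c "
from h import *
go(646.1,-206.3,276,1.8)"; python3 -m creep '[[-0.3,20,1,20,0,0,0],[-0.3,40,2,50,0,0,0],[-0.3,55,3,80,0,0,0],[-0.3,59,3,103,0,0,0],[-0.3,59,3,115,0,0,0],[-0.3,59,3,121,0,0,0],[-0.3,59,3,121,0,0,0],[-0.3,59,3,121,0,0,0]]'|grep -E 'pos'; python3 -m creep '[[-0.3,0,0,0,0,0,0],[-0.3,0,0,0,0,0,0],[-0.3,0,0,0,0,0,0]]'|grep -E 'width'; python3 -c "
from h import *
s=st()
go(646.1,-206.3,267,1.8)"
```

```text
go  [ 59.4   5.1 124.4] [-0.  -0.1 -0.1]
tcp_pos: [0.646, -0.2051, 0.2807]
gripper_width: 0.448
33.75 [ 645.9 -205.1  280.8] yaw 1.64 F [-0.9 -0.3 -2.4] w 0.448 g 30.0 j [ -4.  33.  -0.  -0. -57.  96.]
go  [ 0.1  1.2 13.8] [ 0.  -0.2 -0.2]
```

```bash
python3 -m creep '[[-0.3,0.1,1.2,4,0,0,0],[-0.3,0.1,1.2,8,0,0,-0.2],[-0.3,0.1,1.2,10.5,0,0,-0.2],[-0.3,0.1,1.2,11.5,0,0,-0.2],[-0.3,0.1,1.2,12,0,0,-0.2],[-0.3,0.1,1.2,12,0,0,-0.2],[-0.3,0.1,1.2,12,0,0,-0.2]]'|grep -E 'pos|t_force'; python3 -m creep '[[-0.3,0,0,0.3,0,0,0],[-0.3,0,0,0.6,0,0,0],[-0.3,0,0,0.9,0,0,0],[-0.3,0,0,0.9,0,0,0]]'|grep -E 'pos|t_force'; python3 -c "
from h import *
s=st()
go(646.1,-206.3,267,1.8)"
```

```text
tcp_pos: [0.6461, -0.2063, 0.2671]
wrist_force: [-1.0, -1.0, -0.2]
tcp_pos: [0.646, -0.2063, 0.267]
wrist_force: [-3.1, 0.7, 4.1]
34.67 [ 646.  -206.3  267. ] yaw 1.85 F [-3.1  0.7  4.1] w 0.447 g 30.0 j [ -4.  34.  -1.  -0. -55.  96.]
go  [ 0.1  0.  -0. ] [ 0.  -0.1  0.1]
```

```bash
python3 -m creep '[[-0.3,0,0,-0.6,0,0,0],[0.3,0,0,-0.6,0,0,0],[1,0,0,-0.6,0,0,0],[1,0,0,-0.6,0,0,0],[1,0,0,-10,0,0,0],[1,0,0,-30,0,0,0],[1,0,0,-65,0,0,0],[1,0,0,-100,0,0,0]]'|grep -E 'pos';python3 -m creep '[[1,-30,0,-20,0,0,0],[1,-60,0,-32,0,0,0],[1,-60,0,-32,0,0,0],[1,-60,0,-32,0,0,0]]'|grep pos;  python3 -c "
from h import *
st();rim('wrist',647,-206,88);foot('wrist',647,-206);rim('scene',647,-206,86);foot('scene',647,-206)"
```

```text
tcp_pos: [0.6458, -0.2063, 0.3666]
tcp_pos: [0.5848, -0.2084, 0.4007]
35.67 [ 584.8 -208.4  400.7] yaw 1.82 F [ 0.6 -0.2  0.1] w 0.992 g 0.0 j [ -5.  22.  -1.  -0. -67.  97.]
rim wrist 3819 z 87.7 [ 647.4 -206.2   79.8   40.1    1.8] circ [ 647.3 -206.3   44.1]
foot wrist 3795 [ 648.4 -206.4   99.2  100.2    1.8]
rim scene 381 z 86.9 [ 646.6 -206.6   82.4   44.5    2.3] circ [ 647.  -205.2   44.3]
foot scene 540 [ 646.7 -206.3  102.5  103.5    1.8]
```

```bash
python3 -c "
from h import *
go(401,-87,365,1.8)"; python3 -m creep '[[1,-15,-10,0,0,0,0],[1,-45,-28,5,0,0,0],[1,-78,-50,12,0,0,0],[1,-111,-73,20,0,0,0],[1,-144,-95,28,0,0,0],[1,-170,-115,34,0,0,0],[1,-180,-124,36,0,0,0],[1,-180,-124,36,0,0,0]]'|grep -E pos; python3 -m creep '[[1,0,0,0,0,0,0],[1,0,0,0,0,0,0]]'>/dev/null
python3 - <<'E'
from h import *
st(); p,d,c=cap('wrist'); W=cloud(d,c)*1000; save('w8',p[100:300,180:400].repeat(3,0).repeat(3,1))
M=(abs(W[...,2]-22)<3)&(np.hypot(W[...,0]-458,W[...,1]+87)<30); q=W[M][:,:2].astype(np.float32)
h=cv2.convexHull(q)[:,0]; m=cv2.moments(h); cen=np.array([m['m10'],m['m01']])/m['m00']
an=np.arange(-30,30,1.); w=[sum(np.ptp(q@[np.cos(np.radians(a+k)),np.sin(np.radians(a+k))]) for k in (0,60,120)) for a in an]
i=int(np.argmin(w)); print(len(q),'hull centre',cen,'circ',cv2.minEnclosingCircle(q),'flat-normal angle',an[i],np.round(w[i]/3,1),np.round(max(w)/3,1))
# angle via 6-fold phase
z=(h-cen)@[1,1j]; print(np.round(sorted(zip(np.degrees(np.angle(z)),abs(z))),1).tolist())
E
```

```text
go  [-181.5 -127.1   32.2] [-0.  0.  0.]
tcp_pos: [0.4001, -0.089, 0.361]
36.7 [403.4 -90.  362.1] yaw 1.86 F [ 0.3 -0.2 -0.6] w 1.003 g 0.0 j [ 10.   3. -31.   0. -55.  82.]
696 hull centre [458.73129761 -87.57974906] circ ((458.5450439453125, -87.5837631225586), 20.383037567138672) flat-normal angle 18.0 35.8 40.5
[[-174.3, 18.3], [-150.7, 18.3], [-141.1, 19.2], [-132.5, 20.5], [-123.6, 19.1], [-101.2, 18.0], [-88.5, 18.5], [-76.7, 19.8], [-74.1, 20.1], [-71.3, 20.3], [-67.8, 19.7], [-55.7, 18.2], [-16.7, 19.6], [-13.1, 20.2], [-7.5, 19.8], [14.1, 18.0], [45.2, 20.2], [49.4, 20.3], [72.8, 18.0], [101.0, 19.4], [103.9, 19.6], [109.5, 20.2], [113.3, 19.6], [130.1, 18.1], [143.8, 18.1], [167.5, 20.0], [173.3, 19.5]]
```

View pics/w8.png

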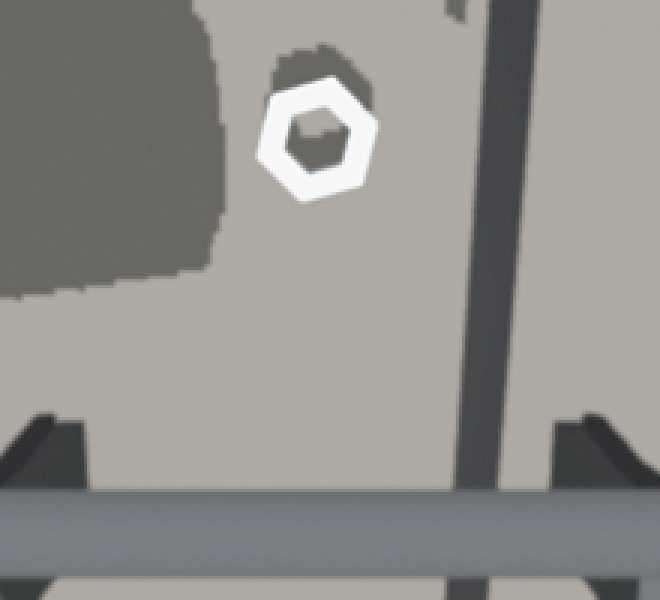

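```bash
python3 -c "
from h import *
go(458.2,-87.5,205,48);go(458.2,-87.5,186,48)"
```

```text
go  [ 54.6  -0.9 157. ] [  0.   -0.1 -46.2]
go  [ 54.5  -0.9 176. ] [  0.   -0.1 -46.2]
```

```bash
python3 -m creep '[[1,15,0,20,0,0,-7],[1,35,0,55,0,0,-14],[1,50,-0.5,90,0,0,-21],[1,54,-0.9,115,0,0,-28],[1,54,-0.9,130,0,0,-35],[1,54,-0.9,138,0,0,-42],[1,54,-0.9,140,0,0,-46],[1,54,-0.9,140,0,0,-46]]'|grep pos; python3 -c "
from h import *
st();go(458.2,-87.5,186,48)"
```

```text
tcp_pos: [0.4571, -0.088, 0.2203]
37.42 [457.1 -88.  220.3] yaw 47.84 F [0.6 0.7 1.1] w 1.004 g 0.0 j [  9.  20. -35.   0. -35. 129.]
go  [ 1.1  0.5 34.3] [-0.1  0.1 -0.2]
```

```bash
python3 -m creep '[[1,1,0.5,15,0,0,0],[1,1,0.5,28,0,0,0],[1,1,0.5,34,0,0,0],[0.5,1,0.5,34,0,0,0],[0,1,0.5,34,0,0,0],[-0.3,1,0.5,34,0,0,0],[-0.3,1,0.5,34,0,0,0],[-0.3,1,0.5,34,0,0,0]]'|grep -E 'pos|width'; python3 -m creep '[[-0.3,0,0,0,0,0,0],[-0.3,0,0,0,0,0,0],[-0.3,0,0,0,0,0,0],[-0.3,0,0,0,0,0,0]]'|grep -E 'pos|width|force'; python3 -m creep '[[1,0,0,0,0,0,0],[1,0,0,0,0,0,0],[1,0,0,0,0,0,0],[1,0,0,-15,0,0,0],[1,0,0,-30,0,0,7],[1,0,0,-30,0,0,14],[1,0,0,-30,0,0,21],[1,0,0,-30,0,0,28]]'|grep -E 'pos|width';python3 -m creep '[[1,0,0,0,0,0,7],[1,0,0,0,0,0,14],[1,0,0,0,0,0,21],[1,0,0,0,0,0,28],[1,0,0,0,0,0,32],[1,0,0,0,0,0,32]]'|grep -E 'pos';python3 -c "
from h import *
st();go(458.2,-87.5,186,-12)"
```

```text
tcp_pos: [0.4575, -0.087, 0.1886]
gripper_width: 0.706
tcp_pos: [0.4573, -0.087, 0.1881]
wrist_force: [0.5, 0.5, 1.2]
gripper_width: 0.411
gripper_force: 22.8
tcp_pos: [0.4572, -0.087, 0.2183]
gripper_width: 0.93
tcp_pos: [0.4571, -0.087, 0.2179]
39.58 [457.1 -87.  217.9] yaw -12.23 F [ 0.1  0.7 -0.9] w 0.996 g 0.0 j [  9.  21. -35.  -0. -34.  68.]
go  [ 1.1  0.3 31.9] [-0.  -0.1 -0.2]
```

```bash
python3 -m creep '[[1,0.2,0,15,0,0,0],[1,0.2,0,26,0,0,0],[1,0.2,0,32,0,0,0],[0.5,0.2,0,32,0,0,0],[0,0.2,0,32,0,0,0],[-0.3,0.2,0,32,0,0,0],[-0.3,0.2,0,32,0,0,0],[-0.3,0.2,0,32,0,0,0]]'|grep -E 'pos|width'; python3 -m creep '[[-0.3,0,0,0,0,0,0],[-0.3,0,0,0,0,0,0],[-0.3,0,0,0,0,0,0],[-0.3,0,0,0,0,0,0],[-0.3,0,0,0,0,0,0]]'|grep -E 'pos|width|force'; python3 -m creep '[[-0.3,0,0,-4,0,0,0],[-0.3,0,0,-15,0,0,0],[-0.3,0,0,-45,0,0,0],[-0.3,0,0,-80,0,0,0],[-0.3,0,0,-115,0,0,0],[-0.3,0,0,-150,0,0,0],[-0.3,0,0,-180,0,0,0],[-0.3,0,0,-195,0,0,0]]'|grep -E 'pos|width';python3 -c "
from h import *
st();a=np.radians(-14);go(621.8-60*np.cos(a),26.2-60*np.sin(a),400,-14)"
```

```text
tcp_pos: [0.4576, -0.087, 0.1865]
gripper_width: 0.703
tcp_pos: [0.4574, -0.087, 0.1861]
wrist_force: [-0.4, -0.6, 1.6]
gripper_width: 0.414
gripper_force: 30.0
tcp_pos: [0.4573, -0.0871, 0.3853]
gripper_width: 0.413
41.33 [457.3 -87.1 385.3] yaw -12.13 F [-0.6  0.3 -0.9] w 0.413 g 30.0 j [  9.   7. -23.   0. -59.  69.]
go  [  77.1 -147.4  -13.8] [-0.1 -0.4  1.9]
```

```bash
python3 -m creep '[[-0.3,8,-14,-3,0,0,0],[-0.3,22,-42,-8,0,0,1],[-0.3,39,-75,-14,0,0,1.9],[-0.3,56,-107,-14,0,-0.2,1.9],[-0.3,68,-130,-14,0,-0.2,1.9],[-0.3,76,-145,-14,0,-0.2,1.9],[-0.3,77,-147,-14,0,-0.2,1.9],[-0.3,77,-147,-14,0,-0.2,1.9]]'|grep -E 'pos|width'; python3 -m creep '[[-0.3,0,0,0,0,0,0],[-0.3,0,0,0,0,0,0],[-0.3,0,0,0,0,0,0]]'|grep -E 'pos|width';python3 - <<'E'
from h import *
st();rim('wrist',623,26,88,pic='w9');foot('wrist',623,26);foot('scene',623,26);rim('scene',623,26,86)
p,d,c=cap('wrist');W=cloud(d,c)*1000
# hole: points below the plate inside it
M=(d>0)&(W[...,2]<80)&(np.hypot(W[...,0]-622.5,W[...,1]-26)<22)
T=np.array([[c['f'],0,c['cx']],[0,c['f'],c['cy']],[0,0,1]])
v,u=np.nonzero(M); n,L,S,C=cv2.connectedComponentsWithStats(M.astype(np.uint8)); i=1+np.argmax(S[1:,4]); v,u=np.nonzero(L==i)
hp=np.stack([u,v],1).astype(np.float32); (eu,ev),er=cv2.minEnclosingCircle(hp)
ray=c['E'][:3,:3]@[(eu-c['cx'])/c['f'],(ev-c['cy'])/c['f'],1]; o=c['E'][:3,3]; k=(.0877-o[2])/ray[2]; print('hole',np.round((o+k*ray)*1000,1),eu,ev,er)
go(621.8,26.2,285,-14)
E
```

```text
tcp_pos: [0.5638, 0.0417, 0.3932]
gripper_width: 0.408
tcp_pos: [0.5628, 0.0397, 0.3951]
gripper_width: 0.41
42.25 [562.8  39.7 395.1] yaw -14.11 F [ 0.2  0.6 -1.7] w 0.41 g 30.0 j [ 20.  17.  -9.  -0. -65.  55.]
rim wrist 3785 z 87.6 [622.9  26.   60.1  60.2  76.1] circ [622.9  25.8  42. ]
foot wrist 3861 [623.8  26.3 100.2  98.8  75.9]
foot scene 676 [622.6  25.6 104.9 100.7  76.1]
rim scene 504 z 86.9 [621.5  26.   64.   63.1  77.3] circ [621.7  25.3  42.5]
hole [623.3  26.   87.7] 284.7368469238281 139.0 14.641995429992676
go  [ 60.5  -0.8 110.2] [-0.   0.1 -0.1]
```

View pics/w9.png

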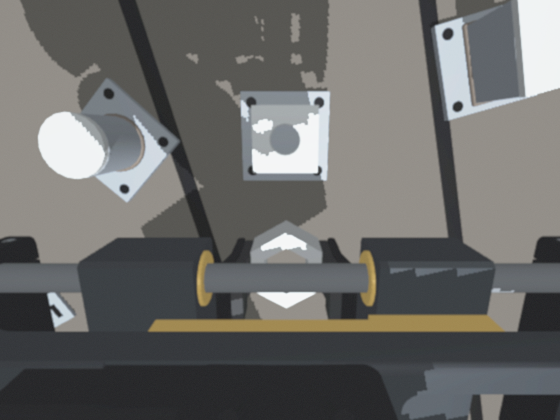

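```bash
python3 -m creep '[[-0.3,15,0,15,0,0,0],[-0.3,38,0,45,0,0,0],[-0.3,54,-0.5,75,0,0,0],[-0.3,60,-0.7,95,0,0,0],[-0.3,60,-0.7,105,0,0,0],[-0.3,60,-0.7,110,0,0,0],[-0.3,60,-0.7,110,0,0,0],[-0.3,60,-0.7,110,0,0,0]]'|grep -E 'pos|width'; python3 -m creep '[[-0.3,0,0,0,0,0,0],[-0.3,0,0,0,0,0,0],[-0.3,0,0,0,0,0,0]]'|grep -E 'pos|width';python3 -c "
from h import *
st();go(621.4,26,274.1,-14)"
```

```text
tcp_pos: [0.6216, 0.0268, 0.2864]
gripper_width: 0.412
tcp_pos: [0.6215, 0.0268, 0.2864]
gripper_width: 0.411
43.42 [621.5  26.8 286.4] yaw -14.04 F [-0.4  0.1 -1.7] w 0.411 g 30.0 j [ 17.  28.  -9.  -0. -54.  59.]
go  [ 0.1  0.8 12.3] [-0.1  0.  -0. ]
```

```bash
python3 -m creep '[[-0.3,0,0.8,4,0,0,0],[-0.3,0,0.8,7.5,0,0,0],[-0.3,0,0.8,9.5,0,0,0],[-0.3,0,0.8,10.5,0,0,0],[-0.3,0,0.8,11,0,0,0],[-0.3,0,0.8,11,0,0,0],[-0.3,0,0.8,11,0,0,0]]'|grep -E 'pos|t_force'; python3 -m creep '[[-0.3,0,0,0.3,0,0,0],[-0.3,0,0,0.6,0,0,0],[-0.3,0,0,0.9,0,0,0],[-0.3,0,0,0.9,0,0,0]]'|grep -E 'pos|t_force'; python3 -c "
from h import *
s=st()
go(621.4,26,274,-14)"
```

```text
tcp_pos: [0.6214, 0.0258, 0.2741]
wrist_force: [-0.8, -0.0, 1.7]
tcp_pos: [0.6213, 0.0259, 0.2741]
wrist_force: [-3.0, 0.5, 5.9]
44.33 [621.3  25.9 274.1] yaw -14.04 F [-3.   0.5  5.9] w 0.409 g 30.0 j [ 17.  28. -10.  -0. -52.  59.]
go  [ 0.  -0.2  0.1] [-0.   0.1 -0. ]
```

```bash
python3 -m creep '[[-0.3,0,0,-0.6,0,0,0],[0.3,0,0,-0.6,0,0,0],[1,0,0,-0.6,0,0,0],[1,0,0,-0.6,0,0,0],[1,0,0,-0.6,0,0,0],[1,0,0,-15,0,0,0],[1,0,0,-45,0,0,0],[1,0,0,-80,0,0,0]]'|grep -E 'pos';python3 -m creep '[[1,-30,0,-20,0,0,0],[1,-60,0,-42,0,0,0],[1,-60,0,-42,0,0,0],[1,-60,0,-42,0,0,0],[1,-60,0,-42,0,0,0]]'|grep pos;  python3 - <<'E'
from h import *
st();p,d,c=cap('wrist');W=cloud(d,c)*1000;save('w10',p[60:220,180:400].repeat(3,0).repeat(3,1))
M=(abs(W[...,2]-110)<3)&(np.hypot(W[...,0]-622,W[...,1]-26)<35); q=W[M][:,:2].astype(np.float32)
h=cv2.convexHull(q)[:,0]; m=cv2.moments(h); print('nut',len(q),np.median(W[M][:,2]),m['m10']/m['m00'],m['m01']/m['m00'],cv2.minEnclosingCircle(q))
rim('wrist',623,26,88);foot('wrist',623,26);look('scene',['nut'])
rim('scene',622,26,86)
E
```

```text
tcp_pos: [0.6211, 0.0257, 0.3513]
tcp_pos: [0.5634, 0.0404, 0.3949]
45.42 [563.4  40.4 394.9] yaw -14.05 F [-0.1 -0.   0.2] w 0.995 g 0.0 j [ 21.  17.  -9.  -0. -64.  55.]
nut 1032 109.61226270240869 622.0491178264308 26.004935417289484 ((622.011474609375, 26.150497436523438), 20.520706176757812)
rim wrist 2855 z 87.6 [623.   26.1  60.2  59.3  76. ] circ [623.   26.2  41.9]
foot wrist 3767 [623.2  26.5 100.2  99.8  75.8]
scene nut 0.55 [271. 202.] z 109.0 rect [621.5  26.7  44.5  34.6  43.8] mean [622.3  27.5 108.8]
rim scene 347 z 87.0 [622.3  25.5  63.8  61.6  75.8] circ [622.8  26.7  41. ]
```

View pics/w10.png

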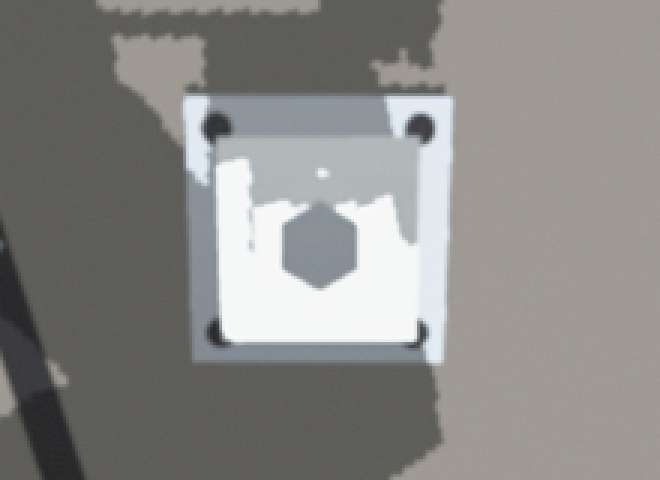

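```bash
python3 -m creep '[[1,-30,0,-10,0,0,0],[1,-60,0,-20,0,0,0],[1,-80,0,-30,0,0,0],[1,-80,0,-30,0,0,0],[1,-80,0,-30,0,0,0]]'|grep pos; python3 -c "
from h import *
st();look('scene',['cleat','flatbar']);rim('scene',664,216,86);rim('scene',647,-206,86);p,d,c=cap('scene');save('s2',p)"
```

```text
tcp_pos: [0.4856, 0.0599, 0.4261]
46.13 [485.6  59.9 426.1] yaw -14.0 F [0.6 0.2 0.4] w 1.0 g 0.0 j [ 26.   8. -16.  -0. -66.  50.]
scene cleat 0.9 [462. 288.] z 41.5 rect [501.4 404.6   6.6  58.3  14.4] mean [501.1 405.6  41.4]
scene flatbar 0.61 [205. 160.] z 4.9 rect [ 467.7 -373.4   93.8   32.9   79.5] mean [ 468.2 -372.2    5. ]
rim scene 595 z 86.9 [664.4 216.   59.9  59.3  46.8] circ [664.2 216.   31. ]
rim scene 378 z 86.9 [ 647.2 -207.1   81.6   46.5    3.7] circ [ 647.  -206.2   44.3]
```

View pics/s2.png

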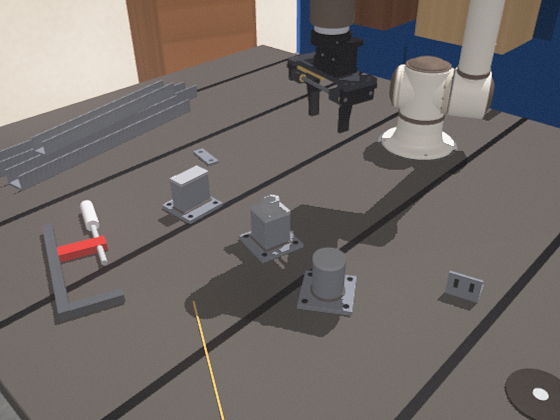

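The picture shows all three caps on their posts at (190,185), (271,220) and (329,265). The nut sits on the square cap, the cleat and flat bar are where they were, and the arm is clear.

```bash
python3 -c "
from h import *
print(r.finish_job())"
```

```text
the job is handed in; nothing more can be done
None
```

I handed the job in at about 46 s: by the cameras, each cap sits on its matching post within about 0.7 mm of centre, the nut lies flat about 1 mm off the hole's centre, and the cleat and flat bar are where they were; no verdict was returned.

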